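Square up a scribe line on the bench plate

ROBOT

A 6-joint arm with a two-finger parallel gripper is mounted at the origin on the work surface. World frame = base frame: x ahead of the robot, y to its left, z up, the work surface at z = 0. Lengths are in m, angles in degrees, forces in N, time in s.
With the tool pointing down it reaches from about 0.225 to 0.875 m from the base axis. Payload 3.4 kg.
Tool frame: the origin (TCP) lies between the finger pads, 19 mm behind the fingertips; this is the grasp point; z points along the fingers, y is the line along which they close (so a half turn about z gives the same grasp; the last joint's range is limited). The gripper opens to 85 mm and grips with 20 to 120 N. Pads are 22 mm wide; open, the fingers measure 114 mm over their backs; the gripper's body (76 mm by 85 mm) begins 54 mm behind the grasp point. The pads swing forward as they close: fully open they stand 13 mm farther back than shut.
Start: joints at [-78.151, 15.808, 86.224, -0, 77.962, -6.933], TCP at [0.185, -0.544, 0.25] pointing down, gripper open.
Joint ranges: [-165.64, 165.64], [-43.16, 119.46], [12.63, 154.43], [-67.54, 247.53], [6.08, 155.33], [-154.97, 154.97]. Speed limits (degrees/s): [147.25, 147.25, 180, 180, 180, 180].

INTERFACE

Orientations are given as a 3x3 rotation matrix whose columns are the frame's x, y, z axes.
In Python, from workcell import manip gives the robot as it stands.
- The arm moves only by the shell command python3 -m handwheel 'ROWS' [OPENING] [FORCE]. ROWS is JSON, one flat list of numbers, 4 for each row, row after row: the shift along the world's x, y, z in cm, then the turn about the world's z in rad. In form: [tx, ty, tz, spin, tx, ty, tz, spin, ...]. A call has 1 to 5 rows; each row is the pose to reach, as a shift and turn from the pose commanded when the call began; what a row does not reach only later rows make up. A row lasts 1/10 s, in which the tool goes at most 50 mm and 8.59 degrees, less where a joint would pass 70% of its speed; a pose out of reach is approached as far as the arm can. A call with a gripper value outside its range is refused whole. OPENING is the finger opening in cm, from 0 to 8.54, set as the call begins (- or left out, the last holds). The fingers move at their own pace and stop on an object; FORCE is the grip in N (left out, the last holds). Time passes only in rows, so rows that repeat a pose let the fingers close. It gives the time, the measured TCP pose, the force, the opening and the grip force at its end, in the units of the state.
- manip.get_obs(): the state, without advancing time (a new reading comes with each control period).
- manip.snapshot(name): name is "scene" or "side" or "wrist"; returns a dict with "img" (384x512x3 uint8, blue, green, red), "camera_matrix" (3x3 intrinsics, pixels), "rvec" (rotation vector, rad) and "tvec" (3), from world to camera coordinates, as OpenCV has them. Camera axes: x right, y down, z forward; pixel columns grow to the right and rows downward; lengths in m; the calibration is good to about 2 mm. A picture is of the moment at which its call begins. There is no depth.
- manip.job_done(): hands the job in; it is judged then, once.
The state is a dict: "clock": time; "qpos": joint angles; "dq": joint speeds; "joint_torque": joint torques, N m; "eef_pos": TCP position; "ee_rot": TCP orientation; "wrist_force": force on the tool from outside, world axes, zero at the start; "wrist_torque": the same for the moment, N m; "width": opening from 0.0 (shut) to 1.0 (fully open); "finger_force": force on a finger pad.
Only numpy, scipy, OpenCV 4.12 (cv2) and the standard library are available. Lean on these libraries where they do the work, as an engineer would, in place of code of your own. Each camera call takes 0.05 s, during which the arm holds its last target. There are 200 camera calls.

TASK

Take the try square from its sloping rest and lay it at the bench plate ready for scribing: stock standing on the bench and flush along the plate's near edge, blade lying over the plate, and the blade's left (outer) edge, seen from the robot, along the red line. Then stand the brass weight upright on the middle part of the blade, over its centreline, to hold it down, without shifting the square. Set both down gently, do not drop them, and leave the other things where they are.

Things in the scene. Friction and masses are not known exactly. Their poses are not given: they have to be found in the camera images.
- square: try square, 0.42 kg. Black stock 24 (x) x 110 (y) x 24 (z) mm, brass inlay at right end; steel blade 30 wide, reaching 100 forward (+x) of the stock at its left end (y 25 to 55, z 20.5 to 23.5); pale wooden grip rib on the stock, 14 (x) x 60 (y -25 to 35), z 24 to 54. Origin: centre of stock underside; y left, z up. Starts tilted 30 degrees on the rest, blade uphill
- square_rib (a point): grip point in the rib, at (0, 5, 46) mm of the square, 8 mm below the rib's top; with the TCP here the fingertips clear the stock by 3 mm
- square_face (a point): middle of the stock's front (+x, blade side) face, at (12, 0, 12) mm of the square
- square_edge (a point): middle of the blade's left (outer) long edge at its underside, at (62, 55, 20.5) mm of the square
- square_blade (a point): middle of the blade's top surface, at (62, 40, 23.5) mm of the square
- rest: fixed wooden rest, 150 mm wide; its board slopes up at 30 degrees towards its +x (low side to the robot), with a lip 14 mm high at the low end that holds the stock and a blue 20 mm pad under the blade; the slope starts 45 mm above the table; top at 130 mm. Origin: centre of its underside
- plate: fixed grey steel bench plate 150 (x) x 240 (y) x 20 (z) mm lying on the table. Origin: centre of its underside; its near edge is the face at x = -75 mm, looking to -x
- mark: thin red line, 3 mm wide, on the plate's top, running along the plate's x across its whole depth. Origin: middle of the line, at the plate's top; axes as the plate's
- weight: turned brass weight: base 38 mm across and 22 high, neck, knob 22 mm across from z 30 to 52. 0.28 kg. Origin: centre of its underside
- weight_knob (a point): grip point in the weight's knob, 45 mm above its underside; with the TCP here the fingertips clear the base by 4 mm
- jar: bystander: closed amber jar, 42 mm across, 60 high. Origin: centre of its underside
- ring_a: bystander: brass ring 24 mm across, 6 high, lying on the plate
- ring_b: bystander: copper ring 28 mm across, 5 high, lying on the plate
- bowl: bystander: copper bowl 60 mm across, 25 high
- file: bystander: file with orange handle, 170 mm long, lying on the table. Origin: about its middle, underside
Mind the look-alikes: they are no part of the job. What is shaped like the square but green or purple is not meant. Several things have the shape of the weight; the one meant has the colours described above.

How it is judged (in metres and radians):
On the way:
1. the square is laid flush at the plate with its blade along the red line, and let go, before the weight goes on (x of square_face in the frame of plate between -0.0775 and -0.0735 m and angle between the x axis of square and the x axis of plate, either way round below 0.02 rad and y of square_edge in the frame of mark between -0.003 and 0.003 m and x of square_edge in the frame of mark above -0.04 m and angle between square's own z axis and vertical below 0.03 rad and height (world z) of square below 0.003 m and contact force between each of the fingers, weight and square below 0.05 N), for 0.2 s.
At the end, for the whole second after the job is handed in: Square standing on the bench, stock face within 2 mm of the plate's near face and parallel within 0.02 rad, blade's left edge within 3 mm of the red line; weight upright on the blade, within 11 mm of its centreline and 36 mm of its middle; both at rest (x of square_face in the frame of plate between -0.0775 and -0.0735 m and angle between the x axis of square and the x axis of plate, either way round below 0.02 rad and y of square_edge in the frame of mark between -0.003 and 0.003 m and x of square_edge in the frame of mark above -0.04 m and angle between square's own z axis and vertical below 0.03 rad and height (world z) of square below 0.003 m and x of weight in the frame of square between 0.034 and 0.106 m and y of weight in the frame of square between 0.029 and 0.051 m and z of weight in the frame of square between 0.0215 and 0.0265 m and angle between weight's own z axis and vertical below 0.06 rad and linear speed of each of square, weight below 0.01 m/s); the robot touches nothing.
It fails at once if the square is dropped (moves faster than 0.45 m/s out of the fingers) (contact force between the fingers and square below 0.02 N and linear speed of square above 0.45 m/s).
It fails at once if the weight is dropped (moves faster than 0.45 m/s out of the fingers) (contact force between the fingers and weight below 0.02 N and linear speed of weight above 0.45 m/s).
It fails at once if another thing is moved by more than 25 mm (distance of any of jar, ring_a, ring_b, bowl, file from where it was at the start of the episode above 0.025 m).
It also fails if it takes over 61 s, if anything falls off the work surface, if the arm or the gripper's body presses on something with over 40 N, if the wrist force passes 120 N, or if a joint passes its speed limit or range.

## Working session

There is one attempt and no reset: what is moved stays moved. The work goes in short steps, Python scripts to look and compute and a shell command to move; the robot and the scene stay as the last step left them, time stands still between calls to the robot, and variables do not carry over. Pictures are saved under pics/ and viewed, at most 10 in all, crops included, and the job is handed in when it is done.

```bash
ls; mkdir -p pics; python3 - <<'E'
from workcell import manip
import cv2,numpy as np
ims={}
for n in("scene","side"):
    s=manip.snapshot(n); cv2.imwrite(f"pics/{n}0.png",s["img"]); 
    R=cv2.Rodrigues(s["rvec"])[0]; print(n,s["camera_matrix"].tolist(),(-R.T@np.ravel(s["tvec"])).round(3),R[2].round(2))
o=manip.get_obs(); print(o)
E
```

```text
pics
scene [[432.1314782112875, 0.0, 259.51934856556807], [0.0, 432.1314782112875, 190.5375906582011], [0.0, 0.0, 1.0]] [ 1.046 -0.75   0.893] [-0.44  0.62 -0.65]
side [[347.07716230006776, 0.0, 259.60619556034214], [0.0, 347.07716230006776, 191.73835471922146], [0.0, 0.0, 1.0]] [0.366 0.847 0.733] [ 0.14 -0.79 -0.6 ]
{'clock': 0.1, 'qpos': array([-7.81510352e+01,  1.58444704e+01,  8.62898700e+01,  6.70609331e-04,
        7.79629490e+01, -6.93289775e+00]), 'dq': array([ 0.05853036, -0.10431875, -0.16456743, -0.01812496, -0.00871191,
        0.06759877]), 'joint_torque': array([ 1.09724395e-03, -4.17700946e+01, -2.46404833e+01, -2.16784761e-04,
        5.81844521e-03, -1.81237265e-07]), 'eef_pos': array([ 0.18503305, -0.54392972,  0.24920826]), 'ee_rot': array([[ 9.46752054e-01,  3.21963406e-01, -3.37455469e-04],
       [ 3.21963510e-01, -9.46750616e-01,  1.66418872e-03],
       [ 2.16321696e-04, -1.68422244e-03, -9.99998558e-01]]), 'wrist_force': array([-0.17854702,  0.34665288,  0.61852512]), 'wrist_torque': array([0.00176291, 0.07044442, 0.00506814]), 'finger_force': 0.0, 'width': 1.0063700379941414}
```

View pics/scene0.png

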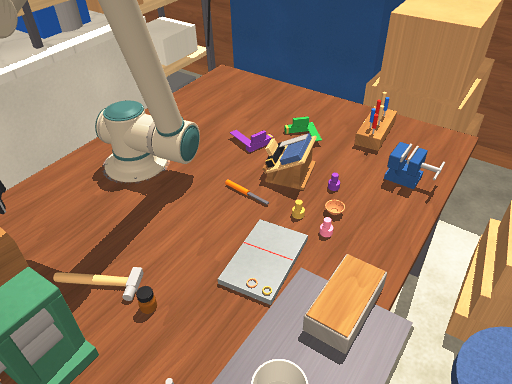

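View pics/side0.png

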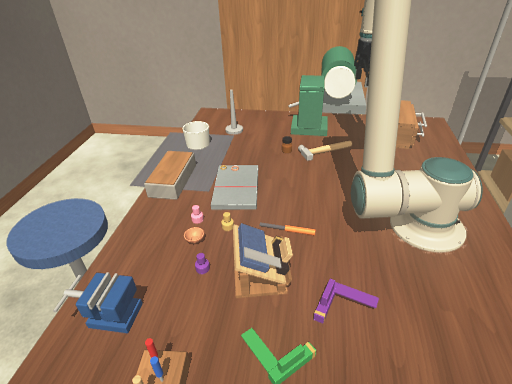

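The scene shows the real square (steel blade, black stock) on the rest at about scene (285,155), side (265,255).

**Look-alikes for the square:**
- purple at scene (252,140)
- green at scene (303,127)

**Look-alikes for the weight:**
- brass, which is the one meant, at scene (298,210), side (227,222)
- pink at scene (326,228)
- purple at scene (334,182)

The plate with the red line is at scene (265,260).

```bash
cat > h.py <<'E'
from workcell import manip
import cv2,numpy as np
def cam(s):
    R=cv2.Rodrigues(np.array(s["rvec"],float))[0]; t=np.ravel(s["tvec"]); return s["camera_matrix"],R,t
def ray(s,p):
    K,R,t=cam(s); d=R.T@np.linalg.solve(K,[p[0],p[1],1.]); return -R.T@t,d/np.linalg.norm(d)
def plane(s,p,z):
    c,d=ray(s,p); return c+d*(z-c[2])/d[2]
def tri(*sp):
    A=np.zeros((3,3));b=np.zeros(3);rs=[ray(s,p) for s,p in sp]
    for c,d in rs:
        M=np.eye(3)-np.outer(d,d);A+=M;b+=M@c
    X=np.linalg.solve(A,b); return X,max(np.linalg.norm(np.cross(X-c,d)) for c,d in rs)
def proj(s,X):
    K,R,t=cam(s); return cv2.projectPoints(np.atleast_2d(np.array(X,float)),np.array(s["rvec"],float),np.array(t,float),K,None)[0][:,0]
E
python3 - <<'E'
from h import *
a=manip.snapshot("scene");b=manip.snapshot("side");w=manip.snapshot("wrist")
for n,p,q in [("brass knob",(298,203),(227,216)),("line near",(243,243),(258,187)),("line far",(292,261),(220,187)),
 ("plate c1",(262,221),(258,207)),("plate c2",(308,237),(212,207))]:
    print(n,tri((a,p),(b,q)))
print(plane(a,(243,243),.02),plane(b,(258,187),.02))
c,d=ray(w,(256,192)); print("wrist",c,d, cam(w)[0][0,0])
A=cv2.resize(a["img"][100:260,200:360],(560,560),interpolation=cv2.INTER_CUBIC)
B=cv2.resize(b["img"][200:310,200:310],(560,560),interpolation=cv2.INTER_CUBIC)
cv2.imwrite("pics/crop1.png",np.hstack([A[:,80:480],B[:,80:480]]))
E
```

```text
brass knob (array([0.60042673, 0.08158593, 0.04456586]), np.float64(0.00030092180312835375))
line near (array([ 0.53923954, -0.11392492,  0.01530477]), np.float64(0.0016313346370539642))
line far (array([ 0.67792262, -0.09645287,  0.01403082]), np.float64(0.008046546565139145))
plate c1 (array([ 0.52711515, -0.00990226,  0.00962006]), np.float64(0.006047623276203167))
plate c2 (array([0.67417929, 0.00700272, 0.01006392]), np.float64(0.002796780366271217))
[ 0.54365308 -0.11706073  0.02      ] [ 0.53675172 -0.10877412  0.02      ]
wrist [ 0.25826232 -0.51903195  0.37299314] [-0.29213586 -0.10835507 -0.95021883] 285.8272331075695
```

View pics/crop1.png

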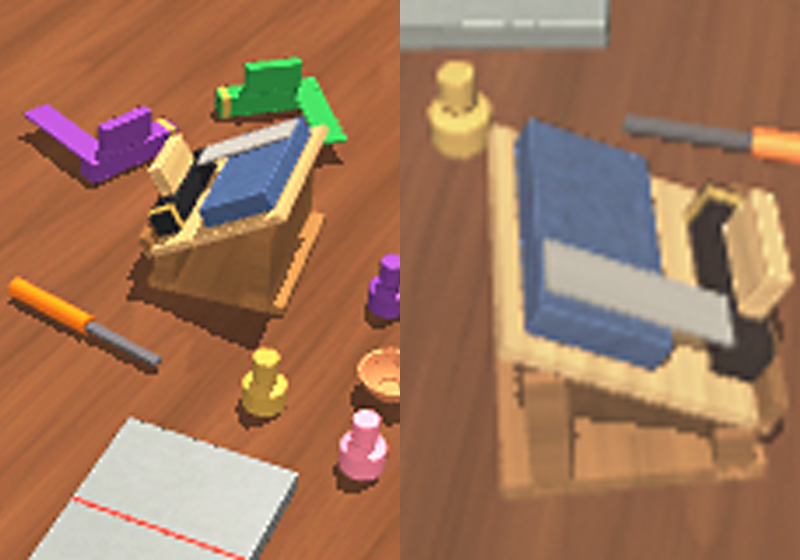

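The crop confirms the choice: steel blade, black stock and pale rib on the rest, and the brass weight. The rib is at about scene (272,147), side (285,249).

```bash
python3 - <<'E'
from h import *
a=manip.snapshot("scene");b=manip.snapshot("side")
print("rib",tri((a,(272,147)),(b,(285,249))))
A=lambda x,y:(200+(x+80)/3.5,100+y/3.5); B=lambda x,y:(200+(x-320)/5.09,200+y/5.09)
for n,p,q in [("blade tip outer",A(298,119),B(543,290)),("blade tip inner",A(300,132),B(543,240)),("rest low right",A(152,253),B(660,175))]: print(n,p,q,tri((a,p),(b,q)))
E
python3 -m handwheel '[0.5,5,0,0, 3,10,0,0, 6,15,0,0, 8,20,0,0, 11,25,0,0]'
python3 -m handwheel '[4,4,0,0, 7,8,0,0, 9,13,0,0, 11,18,0,0, 12,22,0,0]'
```

```text
rib (array([0.41183345, 0.23234463, 0.08482901]), np.float64(0.0003065355908031954))
blade tip outer (308.0, 134.0) (243.81139489194499, 256.97445972495086) (array([0.50145987, 0.30803002, 0.12488689]), np.float64(0.00018811414791000412))
blade tip inner (308.57142857142856, 137.71428571428572) (243.81139489194499, 247.15127701375246) (array([0.51109152, 0.28362445, 0.12894787]), np.float64(0.005421420071480334))
rest low right (266.2857142857143, 172.28571428571428) (266.7976424361493, 234.3811394891945) (array([0.45967366, 0.1457509 , 0.05256562]), np.float64(0.011391874852374717))
clock: 0.85
eef_pos: [0.2824, -0.3154, 0.2501]
ee_rot: [[0.947, 0.321, 0.0], [0.321, -0.947, -0.0], [0.0, 0.0, -1.0]]
wrist_force: [1.6, -1.1, 0.1]
width: 0.998
finger_force: 0.0
clock: 1.35
eef_pos: [0.4019, -0.1006, 0.2503]
ee_rot: [[0.947, 0.322, 0.001], [0.322, -0.947, -0.001], [0.001, 0.001, -1.0]]
wrist_force: [0.5, 0.2, 0.0]
width: 0.998
finger_force: 0.0
```

```bash
cat >> h.py <<'E'
import pickle
def snap(name,tag):
    s=manip.snapshot(name); pickle.dump(s,open(f"pics/{tag}.pkl","wb")); cv2.imwrite(f"pics/{tag}.png",s["img"]); return s
def load(tag): return pickle.load(open(f"pics/{tag}.pkl","rb"))
E
python3 -m handwheel '[4,2,0,0, 8,4,0,0, 12,5,0,0, 12,5,0,0]' >/dev/null
python3 -c "from h import *; snap('wrist','w1')"
python3 -m handwheel '[-1,5,0,0, -3,9.5,0,0, -5,14,0,0, -5,14,0,0]' > /dev/null
python3 -c "from h import *; snap('wrist','w2')"
python3 -m handwheel '[-2,4,0,0, -4,8.5,0,0, -6,13,0,0, -6,13,0,0]'
python3 -c "from h import *; snap('wrist','w3'); cv2.imwrite('pics/tri3.png',np.hstack([cv2.resize(load(t)['img'],(400,300)) for t in ('w1','w3')]))"
```

```text
clock: 2.65
eef_pos: [0.4084, 0.2206, 0.2502]
ee_rot: [[0.945, 0.326, -0.001], [0.326, -0.945, 0.002], [-0.0, -0.002, -1.0]]
wrist_force: [0.2, -0.4, 0.7]
width: 1.001
finger_force: 0.0
```

View pics/tri3.png

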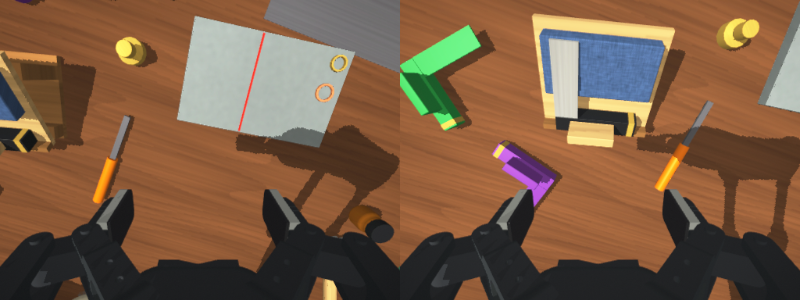

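The w1 half shows the plate with its red line from (264,33) to (239,130), in halved-picture pixels, and the brass weight at (130,50). The w3 half shows the square on the rest: blade (563,80), rib (590,135), stock between them.

```bash
python3 - <<'E'
from h import *
def comp(m,p):
    n,l,st,c=cv2.connectedComponentsWithStats(m.astype(np.uint8)); k=l[p[1],p[0]]; return (l==k) if k else None
for t,pr in (("w1",None),("w2",None)):
    s=load(t);h=cv2.cvtColor(s["img"],cv2.COLOR_BGR2HSV);H,S,V=cv2.split(h)
    m=((H<5)|(H>174))&(S>150)&(V>120)
    n,l,st,c=cv2.connectedComponentsWithStats(m.astype(np.uint8),connectivity=8);k=1+np.argmax(st[1:,4])
    ys,xs=np.nonzero(l==k);P=np.c_[xs,ys].astype(np.float32)
    W=np.array([plane(s,p,.02) for p in P])[:,:2]
    vx,vy,x0,y0=cv2.fitLine(W.astype(np.float32),cv2.DIST_HUBER,0,.001,.001).ravel()
    if vx<0:vx,vy=-vx,-vy
    pr=(W-[x0,y0])@[vx,vy]; print(t,"line",st[k],(vx,vy),np.degrees(np.arctan2(vy,vx)),"ends",[(x0+vx*q,y0+vy*q) for q in (pr.min(),pr.max())])
s=load("w1");h=cv2.cvtColor(s["img"],cv2.COLOR_BGR2HSV)
# plate mask : grey
m=((h[...,1]<45)&(h[...,2]>110)).astype(np.uint8)
m=cv2.morphologyEx(m,cv2.MORPH_CLOSE,np.ones((7,7)))
cs=cv2.findContours(m,cv2.RETR_EXTERNAL,cv2.CHAIN_APPROX_NONE)[0];c=max(cs,key=cv2.contourArea)
ap=cv2.approxPolyDP(c,8,True)[:,0];print("plate",cv2.contourArea(c),[(tuple(p),plane(s,p,.02)[:2].round(4).tolist()) for p in ap.tolist()])
s=load("w3");h=cv2.cvtColor(s["img"],cv2.COLOR_BGR2HSV)
for p in [(243,167),(243,183),(243,178),(243,195),(200,120)]: print(p,h[p[1],p[0]],s["img"][p[1],p[0]])
cv2.imwrite("pics/ribcrop.png",cv2.resize(s["img"][20:200,150:360],None,fx=3.3,fy=3.3,interpolation=cv2.INTER_CUBIC))
E
```

```text
w1 line [305  42  34 125 289] (np.float32(0.9909585), np.float32(0.13416858)) 7.7105455 ends [(np.float64(0.5441398408708531), np.float64(-0.11426864994689563)), (np.float64(0.6870591115061306), np.float64(-0.09491841944602053))]
w2 line [429  31  53 128 326] (np.float32(0.99112314), np.float32(0.132947)) 7.639921 ends [(np.float64(0.5436966479937431), np.float64(-0.11415788936327471)), (np.float64(0.6870813259674181), np.float64(-0.09492459562597864))]
plate 34764.0 [((511, 8), [0.7783, -0.2585]), ((345, 0), [0.7268, -0.0857]), ((338, 23), [0.7043, -0.0876]), ((389, 51), [0.6974, -0.1532]), ((249, 21), [0.6744, 0.0052]), ((227, 152), [0.529, -0.0151]), ((350, 176), [0.5506, -0.1729]), ((378, 164), [0.5764, -0.1998]), ((415, 170), [0.5846, -0.2477]), ((453, 71), [0.7025, -0.2323]), ((511, 92), [0.7047, -0.3085])]
(243, 167) [ 19 127 228] [114 185 228]
(243, 183) [ 24 107 252] [146 230 252]
(243, 178) [ 24 104 253] [150 234 253]
(243, 195) [ 12 157 174] [ 67 109 174]
(200, 120) [ 24  19 216] [200 213 216]
```

View pics/ribcrop.png

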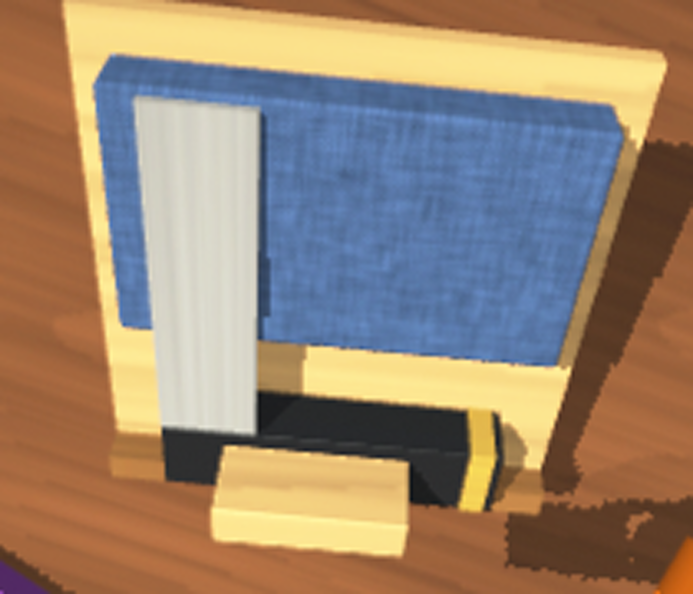

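The crop shows the rib's front face (crop px 222–410 × 447–515) with the bright top strip below it (corners about (212,512), (408,525), (403,556), (213,540)). The square sits straight on its rest, held by the lip.

```bash
cat >> h.py <<'E'
def rib(s,guess,th=243):
    "top face of the rib: bright pale strip near the guessed pixel -> ordered corners"
    h=cv2.cvtColor(s["img"],cv2.COLOR_BGR2HSV)
    m=((h[...,0]>17)&(h[...,0]<30)&(h[...,1]>70)&(h[...,1]<150)&(h[...,2]>th)).astype(np.uint8)
    cs=cv2.findContours(m,cv2.RETR_EXTERNAL,cv2.CHAIN_APPROX_NONE)[0]
    c=min((c for c in cs if cv2.contourArea(c)>60),key=lambda c:abs(cv2.pointPolygonTest(c,guess,True)) if cv2.pointPolygonTest(c,guess,True)<0 else 0)
    b=cv2.boxPoints(cv2.minAreaRect(c)); return cv2.contourArea(c),b
E
python3 - <<'E'
from h import *
s3=load("w3"); a,b3=rib(s3,(243,180)); print(a,b3.tolist())
s2=load("w2"); g=proj(s2,[(.412,.232,.085)])[0]; print(g)
a,b2=rib(s2,(float(g[0]),float(g[1]))); print(a,b2.tolist())
for z in(.09,.1): print([plane(s3,p,z)[:2].round(4).tolist() for p in b3])
print(tri((s3,b3.mean(0)),(s2,b2.mean(0))))
# blade left edge & yaw from stock-plane? outer edge of blade in world at two heights
E
```

```text
653.5 [[213.20494079589844, 182.7459259033203], [214.6229705810547, 167.14756774902344], [272.86883544921875, 172.44264221191406], [271.4508056640625, 188.04100036621094]]
[110.93847104 180.93639523]
444.0 [[74.31707763671875, 193.85366821289062], [75.08255004882812, 185.0506591796875], [135.75421142578125, 190.32644653320312], [134.98873901367188, 199.12945556640625]]
[[0.3892, 0.2586], [0.4055, 0.2619], [0.4197, 0.204], [0.4035, 0.1997]]
[[0.3925, 0.2581], [0.4082, 0.2614], [0.4219, 0.2055], [0.4063, 0.2013]]
(array([0.40529012, 0.23092549, 0.0976354 ]), np.float64(0.0014191266708787403))
```

```bash
python3 -m handwheel '[-0.2,0.5,-3,-0.05, -0.5,1,-6,-0.09, -0.5,1,-6,-0.09]'
python3 -c "from h import *; snap('wrist','w4')"
python3 -m handwheel '[4,1,0,0, 4,1,0,0,4,1,0,0]' >/dev/null
python3 -c "
from h import *
snap('wrist','w5')
X=np.array([.405,.231,.0975]);bs=[]
for t in('w4','w5'):
    s=load(t);g=proj(s,X)[0];r=rib(s,(float(g[0]),float(g[1])));print(t,g,r);bs.append(r[1])
s4,s5=load('w4'),load('w5')
bs=[b[np.lexsort((b[:,1],b[:,0]>b[:,0].mean()))] for b in bs]
for p,q in zip(*bs): print(tri((s4,p),(s5,q)))
cv2.imwrite('pics/w45.png',np.hstack([cv2.resize(load(t)['img'],(400,300)) for t in ('w4','w5')]))"
```

```text
clock: 3.0
eef_pos: [0.4038, 0.2248, 0.1869]
ee_rot: [[0.972, 0.234, -0.007], [0.234, -0.972, -0.004], [-0.008, 0.002, -1.0]]
wrist_force: [-0.2, -1.0, 0.4]
width: 0.999
finger_force: 0.0
w4 [246.1233296 197.0558605] (351.5, array([[208.67737, 203.93723],
       [209.     , 192.     ],
       [246.05402, 193.00146],
       [245.73138, 204.93869]], dtype=float32))
w5 [248.20928325 247.19732136] (494.0, array([[213.86615, 251.96815],
       [214.     , 243.00002],
       [282.08932, 244.01628],
       [281.95547, 252.98442]], dtype=float32))
(array([0.40276258, 0.26011853, 0.09871975]), np.float64(1.3887863375320507e-05))
(array([0.38999864, 0.2588526 , 0.09148079]), np.float64(0.00018361771624350885))
(array([0.44349346, 0.22881284, 0.17466969]), np.float64(0.011472397207025786))
(array([0.43892518, 0.22786263, 0.17743238]), np.float64(0.0117625748202672))
```

View pics/w45.png

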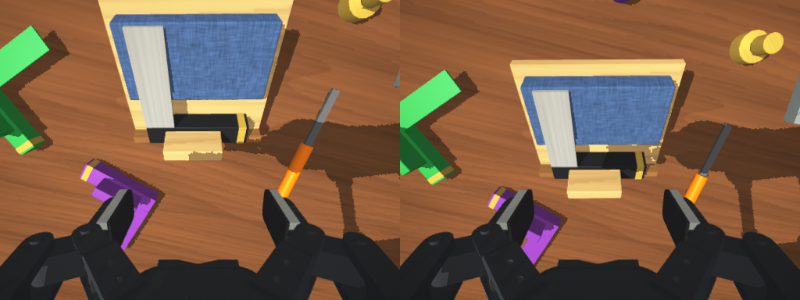

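The rib's left corners triangulate well: the 14.7 mm strip slopes at 29.4° and its upper edge is at z = 0.099. A shadow hides the right end in w4, so I use w5 at those heights.

```bash
python3 - <<'E'
from h import *
s=load("w5")
FL=plane(s,(214,243),.0987);RL=plane(s,(213.87,251.97),.0915);FR=plane(s,(282.3,244.0),.0987);RR=plane(s,(282.1,253),.0915)
print(FL,RL,FR,RR,np.linalg.norm(FL-FR))
for u,v in((FL,FR),(RL,RR)): d=u-v; print("yaw",np.degrees(np.arctan2(-d[0],d[1])))
C=(FL+RL+FR+RR)/4; yw=np.radians(13.8); f=np.array([np.cos(yw),np.sin(yw),0])
zax=-np.sin(np.pi/6)*f+np.array([0,0,np.cos(np.pi/6)])
print("C",C,"grip",C-.008*zax)
o=manip.get_obs();print(o["eef_pos"],o["ee_rot"])
# weight from all wrist pics: yellow knob top
E
```

```text
[0.40275675 0.26010579 0.0987    ] [0.39008038 0.25867505 0.0915    ] [0.41533754 0.203822   0.0987    ] [0.40316364 0.19994707 0.0915    ] 0.057672706237840245
yaw 12.599879914651435
yaw 12.559120101222199
C [0.40283458 0.23063748 0.0951    ] grip [0.40671911 0.23159161 0.0881718 ]
[0.44688994 0.23667358 0.19110822] [[ 9.72137665e-01  2.34407660e-01  1.18720392e-03]
 [ 2.34407995e-01 -9.72138298e-01 -1.49143999e-04]
 [ 1.11916590e-03  4.23278590e-04 -9.99999284e-01]]
```

```bash
python3 -m handwheel '[-3,-0.5,-2.5,0, -4.2,-0.5,-5,0, -4.2,-0.5,-6,0, -4.2,-0.5,-6,0]' ; python3 -m handwheel '[0,0,-1.5,0, 0,0,-3,0, 0,0,-4.4,0, 0,0,-4.4,0]'
```

```text
clock: 3.8
eef_pos: [0.4035, 0.2322, 0.1297]
ee_rot: [[0.972, 0.236, -0.001], [0.236, -0.972, -0.001], [-0.001, 0.001, -1.0]]
wrist_force: [0.2, 0.2, 0.4]
width: 1.001
finger_force: 0.0
clock: 4.2
eef_pos: [0.4048, 0.2327, 0.086]
ee_rot: [[0.972, 0.235, -0.0], [0.235, -0.972, -0.0], [-0.0, 0.0, -1.0]]
wrist_force: [0.1, 0.2, -0.2]
width: 1.001
finger_force: 0.0
```

```bash
python3 -m handwheel '[0,0,0,0,0,0,0,0,0,0,0,0,0,0,0,0,0,0,0,0]' 5 50; python3 -m handwheel '[0,0,0,0,0,0,0,0,0,0,0,0]'; python3 -c "from h import *; snap('wrist','w6')"
```

```text
clock: 4.7
eef_pos: [0.4055, 0.2325, 0.0876]
ee_rot: [[0.972, 0.236, 0.004], [0.236, -0.972, -0.0], [0.004, 0.001, -1.0]]
wrist_force: [0.3, -3.8, 5.7]
width: 0.692
finger_force: 54.7
clock: 5.0
eef_pos: [0.4055, 0.2325, 0.0877]
ee_rot: [[0.972, 0.236, 0.004], [0.236, -0.972, -0.0], [0.004, 0.001, -1.0]]
wrist_force: [1.3, -2.3, 5.7]
width: 0.692
finger_force: 54.7
```

View pics/w6.png

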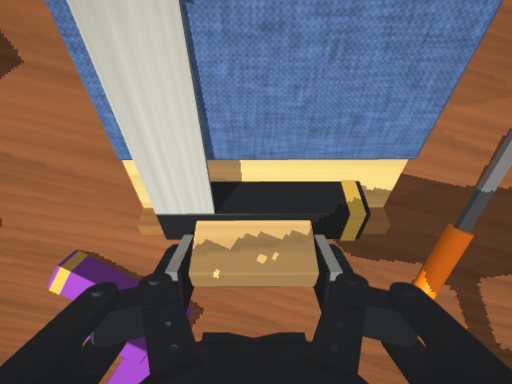

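The rib is gripped by its ends (190–318, 220–285), and the 59 mm opening agrees with its 60 mm length. Now I lift.

```bash
python3 -m handwheel '[0,0,0.7,0, 0,0,1.7,0, 0,0,3,0, 0,0,5,0, 0,0,7,0]'; python3 -m handwheel '[0,0,3,0,0,0,5,0,0,0,5,0]'; python3 -c "from h import *; snap('wrist','w7');a=snap('side','sd7')
cv2.imwrite('pics/c7.png',np.hstack([cv2.resize(load('w7')['img'],(400,300)),cv2.resize(a['img'][130:280,180:380],(400,300),interpolation=cv2.INTER_CUBIC)]))"
```

```text
clock: 5.55
eef_pos: [0.403, 0.2327, 0.1568]
ee_rot: [[0.972, 0.236, -0.002], [0.236, -0.972, -0.0], [-0.002, -0.0, -1.0]]
wrist_force: [0.4, -0.3, -4.0]
width: 0.695
finger_force: 55.1
clock: 5.85
eef_pos: [0.4054, 0.2336, 0.2091]
ee_rot: [[0.972, 0.236, 0.006], [0.236, -0.972, 0.003], [0.007, -0.001, -1.0]]
wrist_force: [1.1, 0.1, -4.1]
width: 0.693
finger_force: 55.4
```

View pics/c7.png

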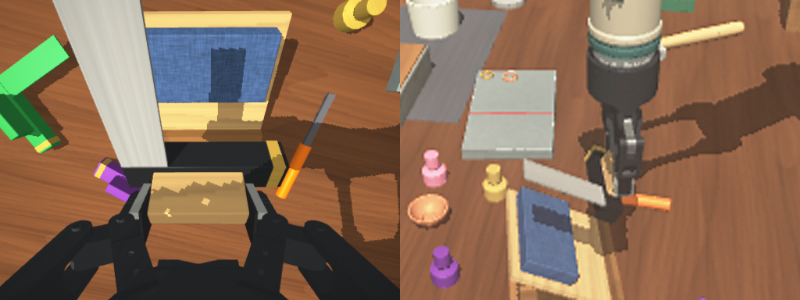

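The square hangs straight in the gripper, still tilted about 30°, and the rest is left empty. Next I carry it to a standoff before the plate.

```bash
python3 -m handwheel '[0.5,-2,0,0, 1.5,-5.5,0,-0.02, 2.7,-9.5,0,-0.05, 3.7,-13.5,0,-0.08, 4.7,-17.5,0,-0.1]' >/dev/null; python3 -m handwheel '[1,-4,0,0, 2,-8,0,0, 3,-12,0,0, 4,-16,0,0, 5,-20,0,0]'; python3 -m handwheel '[0.5,-2.2,0,0, 0.5,-2.8,0,0, 0.5,-2.8,0,0,0.5,-2.8,0,0]'; python3 -c "
from h import *
s=snap('wrist','w8');o=manip.get_obs();print(o['eef_pos'],np.degrees(np.arctan2(o['ee_rot'][1,0],o['ee_rot'][0,0])))"
```

```text
clock: 6.95
eef_pos: [0.4997, -0.1435, 0.2039]
ee_rot: [[0.991, 0.137, -0.004], [0.137, -0.991, 0.002], [-0.004, -0.002, -1.0]]
wrist_force: [0.5, 0.6, -4.0]
width: 0.687
finger_force: 55.6
clock: 7.35
eef_pos: [0.5047, -0.1689, 0.2049]
ee_rot: [[0.99, 0.138, -0.003], [0.138, -0.99, 0.002], [-0.002, -0.003, -1.0]]
wrist_force: [-0.1, -0.2, -4.8]
width: 0.689
finger_force: 55.8
[ 0.50496256 -0.1687055   0.20524484] 7.948258933874211
```

View pics/w8.png

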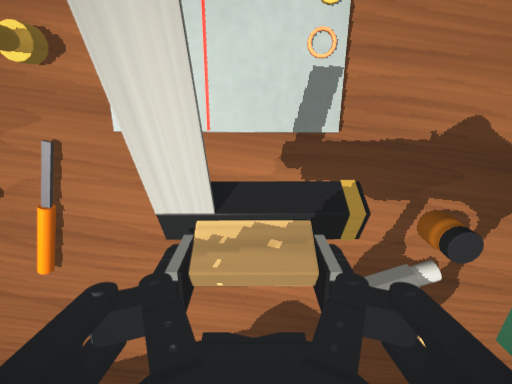

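The blade's left side runs up and left over the plate, the red line is at (207,60), and the stock is parallel to the plate's near edge. I check the clearance to the jar (450,235) and the hammer head (430,272) before lowering.

```bash
python3 -c "
from h import *
s=load('w8')
for n,p,z in(('jar',(432,225),.03),('hammer',(395,290),.03),('hammerhandle',(372,276),.02)):
    X=plane(s,p,z);d=X[:2]-[.505,-.1699];print(n,X,'fwd',d@[.991,.134],'left',d@[-.134,.991])"
python3 -m handwheel '[0,-0.1,-4,-0.005, 0,-0.1,-8,-0.005, 0,-0.1,-11.5,-0.005, 0,-0.1,-11.5,-0.005]'
```

```text
jar [ 0.47289738 -0.37822316  0.03      ] fwd -0.05972899889502922 left -0.20214649899081974
hammer [ 0.38201022 -0.36179757  0.03      ] fwd -0.1475971453467579 left -0.17368986165718975
hammerhandle [ 0.39143212 -0.3341421   0.02      ] fwd -0.13455421096925374 left -0.14754582831234206
clock: 7.8
eef_pos: [0.5017, -0.168, 0.0869]
ee_rot: [[0.991, 0.134, -0.011], [0.134, -0.991, 0.005], [-0.01, -0.007, -1.0]]
wrist_force: [-0.7, 0.5, -4.8]
width: 0.691
finger_force: 56.9
```

Clear. Now I lower slowly until it touches the bench.

```bash
python3 -m handwheel '[0,0,-1.5,0, 0,0,-3,0, 0,0,-3.5,0, 0,0,-3.5,0]'; python3 -m handwheel '[0,0,-0.2,0, 0,0,-0.4,0, 0,0,-0.4,0]';python3 -m handwheel '[0,0,-0.1,0, 0,0,-0.2,0, 0,0,-0.2,0]'
```

```text
clock: 8.2
eef_pos: [0.5062, -0.1709, 0.0569]
ee_rot: [[0.991, 0.133, 0.001], [0.133, -0.991, -0.0], [0.001, 0.0, -1.0]]
wrist_force: [-0.2, 0.7, -4.9]
width: 0.694
finger_force: 57.0
clock: 8.5
eef_pos: [0.5061, -0.1714, 0.0525]
ee_rot: [[0.991, 0.132, 0.001], [0.132, -0.991, -0.0], [0.001, 0.0, -1.0]]
wrist_force: [-0.0, 0.5, -4.8]
width: 0.69
finger_force: 57.0
clock: 8.8
eef_pos: [0.5057, -0.1713, 0.0499]
ee_rot: [[0.991, 0.132, -0.0], [0.132, -0.991, 0.0], [-0.0, -0.0, -1.0]]
wrist_force: [-0.5, 0.9, -5.1]
width: 0.692
finger_force: 57.0
```

```bash
python3 -m handwheel '[0,0.15,-0.15,0.002, 0,0.15,-0.3,0.002, 0,0.15,-0.3,0.002]'; python3 -m handwheel '[0,0,-0.1,0, 0,0,-0.2,0, 0,0,-0.2,0]'
```

```text
clock: 9.1
eef_pos: [0.5056, -0.1696, 0.0467]
ee_rot: [[0.991, 0.135, -0.001], [0.135, -0.991, 0.0], [-0.001, -0.0, -1.0]]
wrist_force: [-0.0, 0.3, -4.4]
width: 0.691
finger_force: 57.0
clock: 9.4
eef_pos: [0.5057, -0.1698, 0.0449]
ee_rot: [[0.991, 0.134, -0.0], [0.134, -0.991, 0.0], [-0.0, -0.0, -1.0]]
wrist_force: [-0.2, 0.3, -4.8]
width: 0.689
finger_force: 57.0
```

```bash
python3 -m handwheel '[0,0,-0.1,0, 0,0,-0.2,0, 0,0,-0.2,0]'; python3 -m handwheel '[0,0,-0.1,0, 0,0,-0.2,0, 0,0,-0.2,0]'
```

```text
clock: 9.7
eef_pos: [0.5059, -0.1699, 0.0432]
ee_rot: [[0.991, 0.134, 0.0], [0.134, -0.991, -0.0], [0.0, 0.0, -1.0]]
wrist_force: [-0.4, 0.1, -3.4]
width: 0.692
finger_force: 57.5
clock: 10.0
eef_pos: [0.5059, -0.1699, 0.0429]
ee_rot: [[0.991, 0.134, 0.001], [0.134, -0.991, -0.001], [0.001, 0.001, -1.0]]
wrist_force: [-3.4, 1.4, 11.6]
width: 0.693
finger_force: 59.1
```

Contact is at TCP z = 0.043. I ease the grip and push forward, so that the plate edge levels the square.

```bash
python3 -m handwheel '[0,0,0.2,0,0,0,0.2,0]' - 20; python3 -m handwheel '[0.25,0.035,0,0,0.5,0.07,0,0,0.75,0.1,0,0,0.75,0.1,0,0]';python3 -m handwheel '[0.2,0.025,0,0,0.4,0.05,0.0,0,0.6,0.08,0.05,0,0.6,0.08,0.05,0]'
```

```text
clock: 10.2
eef_pos: [0.5061, -0.1699, 0.0432]
ee_rot: [[0.991, 0.134, 0.001], [0.134, -0.991, -0.0], [0.001, 0.001, -1.0]]
wrist_force: [0.2, 0.2, -4.0]
width: 0.688
finger_force: 57.3
clock: 10.6
eef_pos: [0.5137, -0.1688, 0.0431]
ee_rot: [[0.991, 0.134, 0.0], [0.134, -0.991, -0.0], [0.0, 0.0, -1.0]]
wrist_force: [-2.9, -0.7, 3.0]
width: 0.692
finger_force: 57.9
clock: 11.0
eef_pos: [0.515, -0.1685, 0.0432]
ee_rot: [[0.991, 0.136, -0.009], [0.136, -0.991, -0.001], [-0.009, -0.001, -1.0]]
wrist_force: [-12.4, -5.2, 9.2]
width: 0.693
finger_force: 58.7
```

```bash
python3 -m handwheel '[-0.2,-0.03,0.05,0,-0.2,-0.03,0.05,0,-0.2,-0.03,0.05,0]' 5.2 20
```

```text
clock: 11.3
eef_pos: [0.5148, -0.1685, 0.0433]
ee_rot: [[0.991, 0.135, -0.005], [0.135, -0.991, 0.0], [-0.005, -0.001, -1.0]]
wrist_force: [-7.7, -4.4, 1.7]
width: 0.688
finger_force: 57.8
```

```bash
python3 -m handwheel '[0,0,0,0,0,0,0,0]' 5.85 20;  python3 -m handwheel '[0.2,0.03,0,0,0.4,0.05,0.05,0,0.6,0.08,0.1,0,0.8,0.11,0.1,0]'; python3 -c "
from h import *
s=snap('side','sd9');cv2.imwrite('pics/c9.png',cv2.resize(s['img'][130:250,180:300],(600,600),interpolation=cv2.INTER_CUBIC))"
```

```text
clock: 11.5
eef_pos: [0.5148, -0.1685, 0.0432]
ee_rot: [[0.991, 0.135, -0.005], [0.135, -0.991, 0.0], [-0.005, -0.001, -1.0]]
wrist_force: [-6.9, -2.9, 2.4]
width: 0.693
finger_force: 57.9
clock: 11.9
eef_pos: [0.5159, -0.1681, 0.0435]
ee_rot: [[0.99, 0.137, -0.02], [0.137, -0.991, -0.001], [-0.02, -0.002, -1.0]]
wrist_force: [-18.5, -8.0, 7.6]
width: 0.692
finger_force: 58.6
```

```bash
python3 -m handwheel '[0.2,0.03,0,0,0.4,0.05,0.05,0,0.4,0.05,0.05,0]';python3 -m handwheel '[0.2,0.03,0,0,0.4,0.05,0,0,0.4,0.05,0,0]'
```

```text
clock: 12.25
eef_pos: [0.5208, -0.1666, 0.044]
ee_rot: [[0.99, 0.137, -0.018], [0.137, -0.991, 0.001], [-0.018, -0.004, -1.0]]
wrist_force: [-18.7, -7.2, 8.4]
width: 0.691
finger_force: 59.3
clock: 12.55
eef_pos: [0.5255, -0.1657, 0.044]
ee_rot: [[0.991, 0.136, -0.017], [0.136, -0.991, 0.002], [-0.016, -0.004, -1.0]]
wrist_force: [-16.6, -4.5, 7.3]
width: 0.692
finger_force: 59.6
```

View pics/c9.png

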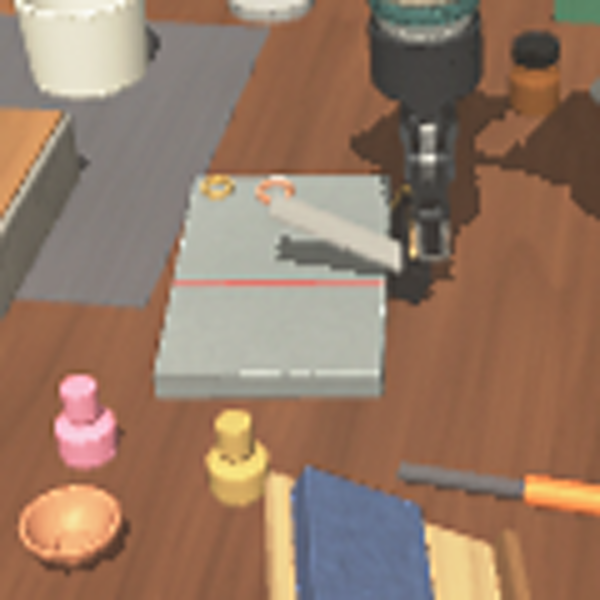

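The side crop shows the blade still raised over the plate, and the push is now turning the square down at a steady 17 N. I continue.

```bash
python3 -m handwheel '[0.2,0,0,0,0.4,0.0,0,0,0.4,0.0,0,0]';python3 -m handwheel '[0.2,0.03,0,0,0.4,0.05,0,0,0.4,0.05,0,0]'
```

```text
clock: 12.85
eef_pos: [0.5295, -0.1651, 0.0437]
ee_rot: [[0.991, 0.136, -0.017], [0.136, -0.991, 0.003], [-0.016, -0.005, -1.0]]
wrist_force: [-15.5, -1.8, 6.3]
width: 0.693
finger_force: 59.6
clock: 13.15
eef_pos: [0.5344, -0.1644, 0.0435]
ee_rot: [[0.991, 0.135, -0.015], [0.136, -0.991, 0.003], [-0.015, -0.005, -1.0]]
wrist_force: [-12.9, -2.0, 2.5]
width: 0.687
finger_force: 58.9
```

```bash
python3 -m handwheel '[0.15,0,0,0,0.3,0.0,0,0,0.3,0.0,0,0]';python3 -c "
from h import *
snap('wrist','w10');s=snap('side','sd10');cv2.imwrite('pics/c10.png',np.hstack([cv2.resize(load('w10')['img'],(440,330)),cv2.resize(s['img'][150:240,190:280],(330,330),interpolation=cv2.INTER_CUBIC)]))"
```

```text
clock: 13.45
eef_pos: [0.5372, -0.1641, 0.0433]
ee_rot: [[0.991, 0.135, -0.016], [0.135, -0.991, 0.004], [-0.015, -0.006, -1.0]]
wrist_force: [-13.6, -1.8, 2.4]
width: 0.687
finger_force: 58.5
```

View pics/c10.png

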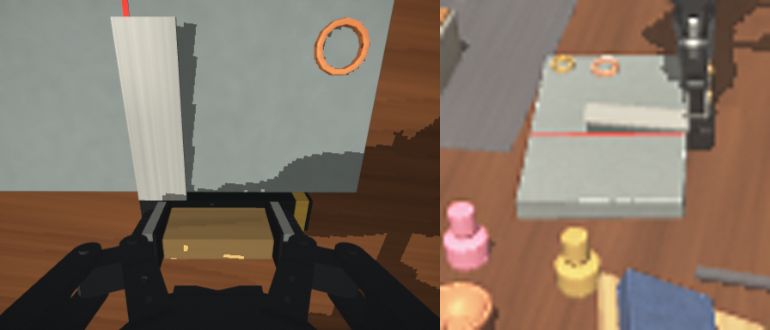

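I have now viewed 11 pictures, one over the limit of 10, so I'll view no more and work from numbers. This picture shows the blade nearly flat with its left edge by the red line. I continue the push and watch the force.

```bash
python3 -m handwheel '[0.15,0,0,0,0.3,0.0,0,0,0.3,0.0,0,0]';python3 -m handwheel '[0.15,0,0,0,0.3,0.0,0,0,0.3,0.0,0,0]'; python3 -c "from h import *
s=snap('wrist','w11');h=cv2.cvtColor(s['img'],cv2.COLOR_BGR2HSV)
# rows across blade: print HSV V/S segment edges
g=cv2.cvtColor(s['img'],cv2.COLOR_BGR2LAB).astype(int)
for y in (8,30,60,100,150,200,215): print(y,[(x,h[y,x].tolist()) for x in range(110,240,8)])"
```

```text
clock: 13.85
eef_pos: [0.5406, -0.1638, 0.0433]
ee_rot: [[0.991, 0.135, -0.015], [0.135, -0.991, 0.004], [-0.014, -0.006, -1.0]]
wrist_force: [-12.5, -0.5, 2.7]
width: 0.693
finger_force: 57.8
clock: 14.15
eef_pos: [0.5431, -0.1636, 0.0431]
ee_rot: [[0.991, 0.136, -0.016], [0.136, -0.991, 0.005], [-0.015, -0.007, -1.0]]
wrist_force: [-13.2, -0.3, 1.9]
width: 0.688
finger_force: 57.1
8 [(110, [63, 16, 142]), (118, [64, 13, 142]), (126, [69, 12, 144]), (134, [68, 14, 145]), (142, [2, 192, 244]), (150, [69, 12, 144]), (158, [64, 14, 144]), (166, [68, 14, 144]), (174, [64, 14, 145]), (182, [69, 13, 142]), (190, [64, 13, 141]), (198, [64, 13, 142]), (206, [68, 14, 145]), (214, [68, 14, 145]), (222, [64, 12, 145]), (230, [60, 14, 147]), (238, [69, 12, 146])]
30 [(110, [68, 14, 146]), (118, [67, 16, 146]), (126, [60, 12, 147]), (134, [68, 14, 147]), (142, [68, 14, 148]), (150, [2, 181, 239]), (158, [64, 12, 145]), (166, [64, 12, 145]), (174, [64, 12, 145]), (182, [64, 12, 145]), (190, [64, 14, 146]), (198, [71, 14, 146]), (206, [67, 16, 148]), (214, [64, 14, 148]), (222, [69, 12, 145]), (23
[... 1230 characters left out ...]
68, 13, 152]), (134, [67, 15, 152]), (142, [71, 13, 152]), (150, [67, 15, 152]), (158, [36, 15, 174]), (166, [25, 18, 189]), (174, [26, 19, 190]), (182, [25, 17, 185]), (190, [24, 20, 190]), (198, [24, 20, 192]), (206, [24, 20, 189]), (214, [26, 20, 183]), (222, [60, 10, 150]), (230, [60, 14, 151]), (238, [65, 10, 149])]
215 [(110, [70, 15, 153]), (118, [65, 10, 151]), (126, [69, 17, 152]), (134, [64, 12, 151]), (142, [68, 13, 152]), (150, [67, 15, 152]), (158, [64, 12, 150]), (166, [28, 18, 188]), (174, [26, 19, 186]), (182, [23, 17, 185]), (190, [24, 19, 188]), (198, [24, 19, 187]), (206, [25, 18, 185]), (214, [28, 17, 183]), (222, [66, 15, 83]), (230, [60, 13, 152]), (238, [68, 14, 150])]
```

```bash
cat >> h.py <<'E'
E_=np.array([.543,-.1143]);f_=np.array([.991,.1337]);n_=np.array([-.1337,.991])
def fl(X): d=np.asarray(X)[:2]-E_; return np.round([d@f_*1e3,d@n_*1e3],1)
def blade(s,z=.0235):
    h=cv2.cvtColor(s['img'],cv2.COLOR_BGR2HSV)
    m=((h[...,0]>18)&(h[...,0]<42)&(h[...,1]<32)&(h[...,2]>165)).astype(np.uint8)
    m=cv2.morphologyEx(m,cv2.MORPH_OPEN,np.ones((3,3)))
    c=max(cv2.findContours(m,cv2.RETR_EXTERNAL,cv2.CHAIN_APPROX_NONE)[0],key=cv2.contourArea)
    q=cv2.minAreaRect(c); hull=cv2.convexHull(c)
    for e in (2,3,4,5,6,8,10):
        ap=cv2.approxPolyDP(hull,e,True)[:,0]
        if len(ap)<=4: break
    print("blade px",ap.tolist(),cv2.contourArea(c))
    for p in ap: print(p,"f,n mm:",fl(plane(s,p,z)))
    return ap
def red(s,z=.02):
    h=cv2.cvtColor(s['img'],cv2.COLOR_BGR2HSV);H,S,V=cv2.split(h)
    m=((H<5)|(H>174))&(S>150)&(V>120)
    n,l,st,c=cv2.connectedComponentsWithStats(m.astype(np.uint8),connectivity=8);k=1+np.argmax(st[1:,4])
    ys,xs=np.nonzero(l==k); W=np.array([fl(plane(s,p,z)) for p in zip(xs,ys)])
    print("red f",W[:,0].min(),W[:,0].max(),"n mean",W[:,1].mean(),"fit",np.polyfit(W[:,0],W[:,1],1))
def edge(s,z=.02,ns=(15,-95,-110)):
    "plate near edge: grey->dark/brown along f at offsets n"
    for nn in ns:
        fs=np.arange(-30,30,.25); P=proj(s,[list(E_+f_*a/1e3+n_*nn/1e3)+[z] for a in fs]).round().astype(int)
        ok=(P[:,0]>=0)&(P[:,0]<512)&(P[:,1]>=0)&(P[:,1]<384)
        if ok.all(): 
            S=cv2.cvtColor(s['img'],cv2.COLOR_BGR2HSV)[P[:,1],P[:,0],1]; k=np.nonzero(S<45)[0]; print("edge n",nn,"f",fs[k[0]] if len(k) else None)
E
python3 -c "from h import *
s=load('w11');blade(s);red(s);edge(s,ns=(-10,0,10,20,30));print(fl(manip.get_obs()['eef_pos']))
s=snap('scene','sc11');blade(s);s=load('w1');edge(s,ns=(80,60,40,20,0,-20,-40))"
```

```text
blade px [[208, 34], [216, 225], [163, 237], [140, 33]] 11954.0
[208  34] f,n mm: [ 97.8 -28.2]
[216 225] f,n mm: [  4.6 -28.1]
[163 237] f,n mm: [-2.9  1.7]
[140  33] f,n mm: [98.1  2. ]
red f 99.2 111.7 n mean -0.16401869158878501 fit [ 0.00833072 -1.04319041]
edge n -10 f -30.0
edge n 0 f -30.0
edge n 10 f -30.0
edge n 20 f -1.25
edge n 30 f -1.25
[ -6.5 -48.8]
blade px [[438, 224], [478, 237], [461, 283], [425, 263]] 2039.0
[438 224] f,n mm: [464.4 294.8]
[478 237] f,n mm: [570.  289.6]
[461 283] f,n mm: [548.5 107.9]
[425 263] f,n mm: [457.7 134.7]
edge n 80 f -2.25
edge n 60 f -1.25
edge n 40 f -2.0
edge n 20 f -2.0
edge n 0 f None
edge n -20 f -2.0
edge n -40 f -2.0
```

The blade measures 30 mm wide at both ends on the z = 23.5 mm plane, so it is level. Its tip is 100 mm ahead of the stock face at the plate edge, so it is flush. The left edge is about 1.8 mm left of the line, so I ease the push and shift right.

```bash
python3 -m handwheel '[-0.15,-0.02,0,0,-0.27,-0.1,0,0,-0.27,-0.2,0,0,-0.27,-0.2,0,0]'; python3 -c "from h import *
s=snap('wrist','w12');blade(s);red(s);edge(s,ns=(20,25,30));print(fl(manip.get_obs()['eef_pos']))"
```

```text
clock: 14.65
eef_pos: [0.543, -0.1653, 0.043]
ee_rot: [[0.991, 0.135, -0.011], [0.135, -0.991, 0.005], [-0.01, -0.006, -1.0]]
wrist_force: [-6.6, 2.2, -3.4]
width: 0.688
finger_force: 56.5
blade px [[207, 33], [215, 224], [163, 237], [140, 34]] 12013.0
[207  33] f,n mm: [ 98.  -29.5]
[215 224] f,n mm: [  5.  -29.3]
[163 237] f,n mm: [-3.  -0.1]
[140  34] f,n mm: [97.6  0.4]
red f 99.1 111.7 n mean -0.17904761904761907 fit [ 0.0017727  -0.36598423]
edge n 20 f -1.25
edge n 25 f -1.25
edge n 30 f -1.5
[ -6.8 -50.5]
```

```bash
python3 -m handwheel '[-0.05,0,-0.1,0,-0.05,0,-0.2,0,-0.05,0,-0.2,0]'; python3 -m handwheel '[0,0,-0.1,0,0,0,-0.2,0,0,0,-0.2,0]'
```

```text
clock: 15.0
eef_pos: [0.5431, -0.1661, 0.0414]
ee_rot: [[0.991, 0.136, -0.009], [0.136, -0.991, 0.003], [-0.009, -0.005, -1.0]]
wrist_force: [-7.1, 1.0, -2.5]
width: 0.688
finger_force: 56.7
clock: 15.3
eef_pos: [0.5433, -0.1661, 0.0409]
ee_rot: [[0.991, 0.136, -0.009], [0.136, -0.991, 0.003], [-0.008, -0.004, -1.0]]
wrist_force: [-9.5, 1.7, 6.6]
width: 0.689
finger_force: 57.8
```

```bash
python3 -c "from h import *
s=snap('wrist','w13');blade(s);red(s)"; python3 -m handwheel '[0,0,0.1,0,0,0,0.1,0,0,0,0.1,0,0,0,0.1,0]' 6.6; python3 -c "from h import *
s=snap('wrist','w14');blade(s);red(s);edge(s,ns=(20,25,30));print(fl(manip.get_obs()['eef_pos']))"
```

```text
blade px [[208, 34], [215, 225], [163, 237], [141, 35]] 11803.5
[208  34] f,n mm: [ 97.5 -31. ]
[215 225] f,n mm: [  5.6 -30.4]
[163 237] f,n mm: [-1.7 -1.7]
[141  35] f,n mm: [97.  -1.5]
red f 0.2 111.3 n mean 0.4464594127806563 fit [-0.00952115  1.12617115]
clock: 15.75
eef_pos: [0.548, -0.1679, 0.0426]
ee_rot: [[0.991, 0.134, 0.002], [0.134, -0.991, -0.0], [0.001, 0.001, -1.0]]
wrist_force: [-0.3, 0.4, -0.5]
width: 0.771
finger_force: 0.0
blade px [[203, 47], [211, 224], [160, 243], [139, 48]] 10806.5
[203  47] f,n mm: [ 97.4 -30.8]
[211 224] f,n mm: [ 10.1 -30.6]
[160 243] f,n mm: [-1.5 -1.7]
[139  48] f,n mm: [96.9 -1.8]
red f -0.2 116.8 n mean 0.35561959654178676 fit [-0.00931098  1.06100819]
edge n 20 f -30.0
edge n 25 f -1.0
edge n 30 f -1.0
[ -2.4 -53.7]
```

Released with no jump. The left edge is about 1.8 mm right of the line and there is a gap of about 1 mm. That is inside tolerance but thin, so I regrip lightly, centred where it should be, to nudge it over and press it flush.

```bash
python3 -m handwheel '[-0.4,0.13,0.1,0,-0.84,0.26,0.1,0,-0.84,0.26,0.1,0]' - 20; python3 -c "from h import *; print(fl(manip.get_obs()['eef_pos']))"
```

```text
clock: 16.1
eef_pos: [0.5377, -0.1647, 0.0435]
ee_rot: [[0.991, 0.134, -0.001], [0.134, -0.991, 0.0], [-0.001, -0.001, -1.0]]
wrist_force: [0.3, 0.5, 0.3]
width: 0.773
finger_force: 0.0
[-12.  -49.2]
```

```bash
python3 -m handwheel '[0.01,-0.07,0,0,0.01,-0.07,0,0,0.01,-0.07,0,0,0.01,-0.07,0,0]' 5.5 20; python3 -m handwheel '[0.1,0.013,0,0,0.2,0.026,0,0,0.3,0.04,0,0,0.3,0.04,0,0]'; python3 -c "from h import *
s=snap('wrist','w15');blade(s);red(s);edge(s,ns=(20,25,30));print(fl(manip.get_obs()['eef_pos']))"
```

```text
clock: 16.5
eef_pos: [0.5385, -0.1657, 0.0438]
ee_rot: [[0.991, 0.135, -0.001], [0.135, -0.991, 0.0], [-0.001, -0.0, -1.0]]
wrist_force: [-3.0, 0.3, 5.2]
width: 0.694
finger_force: 22.8
clock: 16.9
eef_pos: [0.5386, -0.1657, 0.0438]
ee_rot: [[0.991, 0.135, -0.007], [0.135, -0.991, -0.0], [-0.007, -0.0, -1.0]]
wrist_force: [-10.5, -1.3, 10.3]
width: 0.698
finger_force: 23.4
blade px [[208, 24], [216, 224], [164, 227], [143, 25]] 11845.0
[208  24] f,n mm: [ 97.4 -29.8]
[216 224] f,n mm: [  0.3 -29.6]
[164 227] f,n mm: [-1.5 -0.9]
[143  25] f,n mm: [97. -1.]
red f 96.9 107.5 n mean -0.12142857142857144 fit [-0.02610903  2.565428  ]
edge n 20 f -1.5
edge n 25 f -1.5
edge n 30 f -1.5
[-11.2 -50.3]
```

```bash
python3 -m handwheel '[-0.15,-0.02,0,0,-0.25,-0.0,0,0,-0.25,0.0,0,0,-0.25,0.0,0,0]'; python3 -m handwheel '[0,0,0,0,0,0,0,0,0,0,0,0]' 6.8; python3 -m handwheel '[0,0,0,0]'; python3 -c "from h import *
s=snap('wrist','w16');blade(s);red(s);edge(s,ns=(20,25,30));print(fl(manip.get_obs()['eef_pos']))"
```

```text
clock: 17.35
eef_pos: [0.5385, -0.1657, 0.0438]
ee_rot: [[0.991, 0.135, -0.002], [0.135, -0.991, -0.001], [-0.002, 0.0, -1.0]]
wrist_force: [-4.6, -0.5, 5.7]
width: 0.698
finger_force: 22.9
clock: 17.65
eef_pos: [0.5398, -0.1655, 0.0433]
ee_rot: [[0.991, 0.134, 0.001], [0.134, -0.991, -0.0], [0.001, 0.0, -1.0]]
wrist_force: [-0.4, -0.4, 0.1]
width: 0.795
finger_force: 0.0
clock: 17.75
eef_pos: [0.5396, -0.1654, 0.0433]
ee_rot: [[0.991, 0.134, 0.0], [0.134, -0.991, -0.0], [0.0, 0.0, -1.0]]
wrist_force: [-0.1, 0.2, -0.1]
width: 0.8
finger_force: 0.0
blade px [[208, 27], [216, 223], [164, 229], [143, 28]] 11730.0
[208  27] f,n mm: [ 97.5 -29.7]
[216 223] f,n mm: [  2.3 -29.6]
[164 229] f,n mm: [-1.3 -0.8]
[143  28] f,n mm: [97.  -0.7]
red f 98.6 108.9 n mean -0.15321637426900583 fit [ 0.00217111 -0.37847943]
edge n 20 f -1.25
edge n 25 f -1.25
edge n 30 f -1.25
[-10.3 -50.2]
```

```bash
python3 -m handwheel '[0,0,2,0,0,0,5,0,0,0,9,0,0,0,13,0,0,0,13,0]'; python3 -c "from h import *
s=snap('wrist','w17');p=blade(s);red(s);edge(s,ns=(60,40,20,10))
t=load('w16');q=[[208,27],[216,223],[164,229],[143,28]]
key=lambda P:sorted(map(list,P),key=lambda v:v[1])[:2]
a=sorted(key(p));b=sorted(key(q))
for u,v in zip(a,b): print('tip',tri((s,u),(t,v)))
"
python3 -m handwheel '[-0.5,4.5,0,0,-1,9,0,0,-1.5,13.5,0,0,-1.5,18,0,0,-1.5,20,0,0]'
python3 -m handwheel '[0,0,0,0]'  8.5
python3 -c "from h import *
s=snap('wrist','w18');print(proj(s,[(.600,.0816,.0446),(.6,.0816,.052),(.6,.0816,0)]))"
```

```text
clock: 18.3
eef_pos: [0.5429, -0.1669, 0.1794]
ee_rot: [[0.991, 0.134, 0.011], [0.135, -0.991, -0.005], [0.011, 0.007, -1.0]]
wrist_force: [0.4, 0.2, -0.0]
width: 0.797
finger_force: 0.0
blade px [[228, 69], [230, 175], [202, 175], [196, 70]] 3162.5
[228  69] f,n mm: [ 97.4 -29.9]
[230 175] f,n mm: [ -1.6 -29.4]
[202 175] f,n mm: [-1.6 -1.2]
[196  70] f,n mm: [96.5 -0.8]
red f 98.6 145.2 n mean -0.19470588235294117 fit [-0.00126057 -0.03965787]
edge n 60 f -1.75
edge n 40 f -1.75
edge n 20 f -1.75
edge n 10 f -1.75
tip (array([ 0.63880155, -0.10266703,  0.02539018]), np.float64(0.00018752532803350248))
tip (array([ 0.64342294, -0.13093631,  0.02442415]), np.float64(4.897131893012268e-05))
clock: 18.85
eef_pos: [0.5225, 0.038, 0.1719]
ee_rot: [[0.991, 0.137, -0.003], [0.137, -0.991, 0.002], [-0.003, -0.002, -1.0]]
wrist_force: [0.2, -0.8, 0.1]
width: 0.794
finger_force: 0.0
clock: 18.95
eef_pos: [0.523, 0.0373, 0.172]
ee_rot: [[0.99, 0.138, -0.003], [0.138, -0.99, 0.001], [-0.003, -0.001, -1.0]]
wrist_force: [0.6, -0.9, 0.4]
width: 0.935
finger_force: 0.0
[[213.73614263  91.60855945]
 [212.51224735  91.42573085]
 [219.80699257  92.5154385 ]]
```

The square stands free and level: the tip is at z ≈ 24–25 mm, the left edge is about 0.7 mm from the line, and the face is at the plate edge. Next, the weight.

```bash
cat >> h.py <<'E'
def brass(s,X):
    g=proj(s,X)[0];h=cv2.cvtColor(s['img'],cv2.COLOR_BGR2HSV)
    m=((h[...,0]>18)&(h[...,0]<32)&(h[...,1]>120)&(h[...,2]>60)).astype(np.uint8)
    cs=[c for c in cv2.findContours(m,cv2.RETR_EXTERNAL,cv2.CHAIN_APPROX_NONE)[0] if cv2.contourArea(c)>80]
    c=min(cs,key=lambda c:np.linalg.norm(c.mean((0,1))-g)); 
    return g,c
E
python3 - <<'E'
from h import *
X=[(.600,.0816,.03)]
for t in('w18','w2'):
    s=load(t);g,c=brass(s,X);x,y,w,h=cv2.boundingRect(c);print(t,g,cv2.contourArea(c),(x,y,w,h),cv2.minEnclosingCircle(c),"cam",ray(s,(0,0))[0])
s=load('w18');g,c=brass(s,X);x,y,w,h=cv2.boundingRect(c)
V=cv2.cvtColor(s['img'],cv2.COLOR_BGR2HSV)[y-3:y+h+3:2,x-3:x+w+3:2,2];print(x,y);print('\n'.join(' '.join(f'{v:3d}' for v in r) for r in V))
E
```

```text
w18 [215.94947058  91.93919202] 1377.5 (199, 68, 43, 44) ((220.19503784179688, 89.56382751464844), 21.96819305419922) cam [0.59992213 0.04808186 0.29526887]
w2 [302.67928063  54.33926072] 972.0 (286, 36, 35, 38) ((302.441162109375, 54.617645263671875), 19.17084503173828) cam [0.5398623  0.11678372 0.37347114]
199 68
166 164 163 163 161 161 162 159 159 159 161 161 161 159 162 162 163 165 165 167 168 167 164 164 163
165 166 167 167 168 168 167 164 163 163 161 161 159 159 159 159 159 160 160 160 169 172 172 171 170
162 163 162 163 165 165 165 168 165 244 250 251 248 247 242 197 161 159 158 156 161 164 165 167 170
158 159 159 159 159 162 225 252 253 253 252 252 252 252 252 251 241 121 167 165 161 161 158 158 157
158 159 159 159 159 228 253 253 254 253 253 252 252 252 252 252 251 249 206  92  92  92 115 165 164
159 162 162 161 228 253 254 253 239 250 239 245 251 251 252 251 252 251 250 179  91  90  91 116 115
159 159 158 217 254 253 252 254 254 254 254 254 248 244 250 250 224 251 250 248 131  91  91  91  90
159 159 157 253 254 253 255 254 254 254 254 254 253 252 247 194 173 170 170 169 16
[... 1017 characters left out ...]

151 154 156 187 254 254 252 252 254 254 254 254 254 222 136 157 158 161 162 160 161 117  91  93  93
151 151 152 154 245 253 253 251 248 252 242 242 248 246 249 244 242 239 239 234 131  94  92  91  91
159 157 156 156 158 241 253 253 252 251 252 251 251 251 251 249 250 249 247 223 101  93  92  93  93
162 163 163 163 163 164 229 253 252 251 251 252 250 251 251 251 249 251 208 108  95  94  94  93 156
161 161 163 163 164 164 165 200 248 252 251 250 251 250 250 251 245 143  91  88  90  95  95 158 171
163 163 160 160 161 161 162 162 161 174 198 241 228 224 204 189 152  91  92 108 163 163 153 168 171
166 166 164 164 163 163 163 163 162 161 161 161 161 162 162 162 164 164 164 164 164 163 163 163 164
```

```bash
python3 - <<'E'
from h import *
s=load('w18');print("knob",plane(s,(213.7,89.7),.052),"base",plane(s,(218.3,90),.022))
a=load('sc11');b=load('sd10')
X=[(.600,.0816,.03)]
P=[]
for q in(a,b):
    g,c=brass(q,X);c=c[:,0];x,y,w,h=cv2.boundingRect(c);top=c[c[:,1]<y+4].mean(0);print((x,y,w,h));P.append((c[c[:,1]<=y+1][:,0].mean(),y+1.5))
print("knob top 2 view",tri((a,P[0]),(b,P[1])))
o=manip.get_obs();print(o['eef_pos'])
E
```

```text
knob [0.6014393 0.0807791 0.052    ] base [0.60194668 0.08067179 0.022     ]
(292, 200, 13, 19)
(222, 212, 11, 18)
knob top 2 view (array([0.60202984, 0.07977034, 0.05268079]), np.float64(1.6102313473602998e-06))
[0.52334632 0.03563427 0.17215119]
```

```bash
python3 -m handwheel '[3,1.5,0,0,6,3,-2,0,7.8,4.4,-4,0,7.8,4.4,-5,0,7.8,4.4,-5,0]' 5; python3 -m handwheel '[0,0,0,0,0,0,0,0]'
```

```text
clock: 19.5
eef_pos: [0.6005, 0.0772, 0.1207]
ee_rot: [[0.991, 0.134, -0.007], [0.134, -0.991, -0.001], [-0.007, 0.0, -1.0]]
wrist_force: [-0.6, -0.3, -0.1]
width: 0.583
finger_force: 0.0
clock: 19.7
eef_pos: [0.6021, 0.0775, 0.1244]
ee_rot: [[0.991, 0.133, 0.001], [0.133, -0.991, -0.0], [0.001, 0.001, -1.0]]
wrist_force: [-0.9, 0.8, -0.1]
width: 0.583
finger_force: 0.0
```

```bash
python3 -m handwheel '[0,0.3,-2.5,0,0,0.3,-5,0,0,0.3,-7,0,0,0.3,-7.8,0,0,0.3,-7.8,0]'; python3 -m handwheel '[0,0,0,0,0,0,0,0,0,0,0,0,0,0,0,0,0,0,0,0]' 1.5 40
```

```text
clock: 20.2
eef_pos: [0.6017, 0.0812, 0.0454]
ee_rot: [[0.991, 0.134, -0.001], [0.134, -0.991, -0.0], [-0.001, 0.0, -1.0]]
wrist_force: [0.4, 1.2, 0.5]
width: 0.585
finger_force: 0.0
clock: 20.7
eef_pos: [0.6035, 0.0814, 0.0471]
ee_rot: [[0.991, 0.135, 0.003], [0.135, -0.991, -0.0], [0.003, 0.001, -1.0]]
wrist_force: [-0.2, -1.5, 6.7]
width: 0.239
finger_force: 39.3
```

```bash
python3 -m handwheel '[0,0,1,0,0,0,3,0,0,0,6,0,0,0,9,0,0,0,11,0]'; python3 -m handwheel '[0,-2,0,0,0,-5,0,0,0,-9,0,0,0,-13,0,0,0,-16.5,0,0]';python3 -m handwheel '[0,-2.5,0,0,0,-3.8,0,0,0,-3.8,0,0,0,-3.8,0,0]'; python3 -c "from h import *; print(fl(manip.get_obs()['eef_pos'])); s=snap('wrist','w20');blade(s)"
```

```text
clock: 21.2
eef_pos: [0.6024, 0.0819, 0.1574]
ee_rot: [[0.991, 0.134, 0.001], [0.134, -0.991, 0.0], [0.001, -0.0, -1.0]]
wrist_force: [0.9, -0.5, -3.6]
width: 0.239
finger_force: 39.6
clock: 21.7
eef_pos: [0.6015, -0.0847, 0.1552]
ee_rot: [[0.991, 0.135, -0.002], [0.135, -0.991, 0.0], [-0.002, -0.0, -1.0]]
wrist_force: [0.4, 0.1, -4.7]
width: 0.245
finger_force: 39.6
clock: 22.1
eef_pos: [0.602, -0.1203, 0.1552]
ee_rot: [[0.991, 0.134, -0.001], [0.134, -0.991, 0.002], [-0.001, -0.002, -1.0]]
wrist_force: [-0.2, 0.6, -3.5]
width: 0.243
finger_force: 39.7
[ 57.6 -13.8]
blade px [[271, 143], [270, 202], [240, 201], [240, 143]] 1744.0
[271 143] f,n mm: [ 97.1 -29.1]
[270 202] f,n mm: [ 41.2 -29.2]
[240 201] f,n mm: [42.2 -0.7]
[240 143] f,n mm: [97.1 -1.5]
```

```bash
python3 -m handwheel '[0,-0.14,-2.5,0,0,-0.14,-5,0,0,-0.14,-7,0,0,-0.14,-7.8,0,0,-0.14,-7.8,0]'; python3 -m handwheel '[0,0,-0.1,0,0,0,-0.2,0,0,0,-0.3,0,0,0,-0.3,0]'; python3 -c "from h import *; print(fl(manip.get_obs()['eef_pos']))"; python3 -m handwheel '[0,0,-0.1,0,0,0,-0.2,0,0,0,-0.2,0]'
```

```text
clock: 22.65
eef_pos: [0.6016, -0.1213, 0.0764]
ee_rot: [[0.991, 0.136, -0.003], [0.136, -0.991, 0.001], [-0.003, -0.002, -1.0]]
wrist_force: [0.9, -0.0, -3.5]
width: 0.242
finger_force: 39.7
clock: 23.05
eef_pos: [0.6026, -0.1229, 0.0751]
ee_rot: [[0.991, 0.134, 0.001], [0.134, -0.991, -0.0], [0.001, 0.0, -1.0]]
wrist_force: [-0.7, 0.1, -3.4]
width: 0.239
finger_force: 39.7
[ 57.9 -16.5]
clock: 23.35
eef_pos: [0.6022, -0.1228, 0.0724]
ee_rot: [[0.991, 0.134, -0.0], [0.134, -0.991, 0.0], [-0.0, -0.0, -1.0]]
wrist_force: [-0.2, -0.3, -3.6]
width: 0.243
finger_force: 39.7
```

```bash
python3 -m handwheel '[0,0.1,-0.1,0,0,0.1,-0.2,0,0,0.1,-0.2,0]'; python3 -m handwheel '[0,0,-0.05,0,0,0,-0.1,0,0,0,-0.1,0]'
```

```text
clock: 23.65
eef_pos: [0.6024, -0.1217, 0.0704]
ee_rot: [[0.991, 0.134, -0.0], [0.134, -0.991, 0.0], [-0.0, -0.0, -1.0]]
wrist_force: [0.7, 0.5, -3.8]
width: 0.239
finger_force: 39.7
clock: 23.95
eef_pos: [0.6025, -0.1218, 0.0702]
ee_rot: [[0.991, 0.134, 0.001], [0.134, -0.991, -0.0], [0.001, 0.0, -1.0]]
wrist_force: [-0.9, 0.3, 1.7]
width: 0.241
finger_force: 40.1
```

Contact is at z = 0.070, as expected. I relieve the load slightly and open.

```bash
python3 -m handwheel '[0,0,0.03,0,0,0,0.03,0,0,0,0.03,0]'; python3 -m handwheel '[0,0,0,0,0,0,0,0,0,0,0,0,0,0,0,0]' 4.5; python3 -m handwheel '[0,0,1,0,0,0,3,0,0,0,6,0,0,0,10,0,0,0,10,0]';python3 -m handwheel '[-2,0,1,0,-4,0,2,0,-4,0,2,0,-4,0,2,0]'; python3 - <<'E'
from h import *
s=snap('wrist','w21');print(fl(manip.get_obs()['eef_pos']));blade(s);red(s);edge(s,ns=(60,40,20))
X=[(.602,-.122,.055)];g,c=brass(s,X);(cx,cy),r=cv2.minEnclosingCircle(c);x,y,w,h=cv2.boundingRect(c)
print("weight",g,(x,y,w,h),(cx,cy,r),"cam f,n",fl(ray(s,(0,0))[0]))
h=cv2.cvtColor(s['img'],cv2.COLOR_BGR2HSV)
print(x,y);print('\n'.join(' '.join(f'{v:3d}' for v in r_) for r_ in h[y-2:y+40:2,x-3:x+w+3:2,2]))
a=snap('scene','sc21');b=snap('side','sd21');P=[]
for q in(a,b):
    g,c=brass(q,X);c=c[:,0];x,y,w,h=cv2.boundingRect(c);print(g,(x,y,w,h));P.append((c[c[:,1]<=y+1][:,0].mean(),y+1.5))
T=tri((a,P[0]),(b,P[1]));print("knob top",T,fl(T[0]))
for t0,t1 in(('sc11',a),): print("scene diff near rings/bowl/file/jar", [int(cv2.absdiff(load(t0)['img'],t1['img'])[v-8:v+8,u-8:u+8].max()) for u,v in((251,284),(267,291),(335,207),(246,192),(147,300))])
E
```

```text
clock: 24.25
eef_pos: [0.6026, -0.1218, 0.0702]
ee_rot: [[0.991, 0.134, 0.001], [0.134, -0.991, -0.0], [0.001, 0.0, -1.0]]
wrist_force: [-1.0, 0.7, 3.9]
width: 0.24
finger_force: 40.3
clock: 24.65
eef_pos: [0.6024, -0.1219, 0.0696]
ee_rot: [[0.991, 0.134, -0.0], [0.134, -0.991, -0.0], [-0.0, 0.0, -1.0]]
wrist_force: [-0.2, -0.4, -0.1]
width: 0.531
finger_force: 0.0
clock: 25.15
eef_pos: [0.606, -0.123, 0.1766]
ee_rot: [[0.991, 0.134, 0.012], [0.134, -0.991, -0.004], [0.011, 0.006, -1.0]]
wrist_force: [0.8, -0.8, 0.9]
width: 0.525
finger_force: 0.0
clock: 25.55
eef_pos: [0.5627, -0.1219, 0.1902]
ee_rot: [[0.991, 0.134, 0.002], [0.134, -0.991, -0.0], [0.001, 0.001, -1.0]]
wrist_force: [-0.1, -0.5, -0.5]
width: 0.524
finger_force: 0.0
[ 18.7 -10.2]
blade px [[245, 159], [272, 161], [271, 194], [245, 194]] 858.5
[245 159] f,n mm: [36.7 -1.5]
[272 161] f,n mm: [ 34.6 -29.4]
[271 194] f,n mm: [ -1.3 -29. ]
[245 194] f,n mm: [-1.3 -1.2]
red f 94.7 145.1 n mean -0.18606060606060604 fit [-0.01261991  1.34571322]
edge n 60 f -0.75
edge n 40 f -1.75
edge n 20 f -1.75
weight [259.36710439 143.33
[... 1600 characters left out ...]
 250 248 250 250 250 247 249 248 246 245 246 245 244 232 147 148  99  98 115
187 184 204 248 249 248 248 249 250 249 245 249 248 245 245 246 244 206 144 103  97 114 169
187 185 207 232 247 248 246 247 249 249 249 245 248 247 245 244 225 238 177  98 119 181 181
185 185 207 232 217 239 247 246 246 248 248 249 245 248 246 240 241 186 156 182 182 182 181
184 184 205 241 220 220 226 246 245 243 244 245 239 239 243 211 219 209 183 183 183 182 181
[259.42809389 244.06924858] (253, 236, 14, 21)
[239.73955291 175.25682719] (235, 170, 11, 16)
knob top (array([ 0.60030446, -0.11771559,  0.07431058]), np.float64(0.0018320515709846484)) [ 56.3 -11. ]
scene diff near rings/bowl/file/jar [2, 3, 3, 228, 46]
```

```bash
python3 - <<'E'
from h import *
s=load('w21');a=load('sc21');b=load('sd21')
T=plane(s,(260.4,148),.0755);B=plane(s,(259.5,141),.0455);print("knob",fl(T),"base",fl(B))
for nm,q,r,pts in(("scene",a,cv2.imread('pics/scene0.png'),((251,284),(267,291),(335,207),(235,186),(147,300))),("side",b,cv2.imread('pics/side0.png'),((236,169),(224,169),(194,235),(300,231),(287,145)))):
    o=lambda i:cv2.inRange(cv2.cvtColor(i,cv2.COLOR_BGR2HSV),(3,140,150),(22,255,255))
    print(nm,[(int(np.median(cv2.absdiff(q['img'],r)[v-6:v+6,u-6:u+6])),int(cv2.absdiff(q['img'],r)[v-6:v+6,u-6:u+6].max())) for u,v in pts])
o=manip.get_obs();print(o['clock'],o['finger_force'],o['wrist_force'])
E
```

```text
knob [ 56.6 -16. ] base [ 58.2 -15.8]
scene [(1, 3), (1, 3), (1, 3), (38, 229), (1, 11)]
side [(8, 77), (8, 11), (6, 12), (4, 11), (5, 54)]
25.7 0.0 [-0.53075768 -0.51150865  0.26333944]
```

```bash
python3 -c "from workcell import manip; print(manip.job_done())"
```

```text
the job is handed in; nothing more can be done
None
```

The job is handed in at about 26 s: by my last measurements the square is flush at the plate with its blade edge about 1 mm from the red line, and the brass weight stands upright within about 1 mm of the blade's centreline. I viewed 11 pictures, one over the limit of 10; `job_done()` gave no verdict.

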